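# Test the dishwasher's earth-leakage trip, reset it and close the flap

### The arm

A 7-joint arm with a two-finger parallel gripper is mounted at the origin on the work surface. World frame = base frame: x ahead of the robot, y to its left, z up, the work surface at z = 0. Lengths are in m, angles in rad, forces in N, time in s.
With the tool pointing down it reaches from about 0.425 to 1.025 m from the base axis. Payload 9.4 kg.
Tool frame: the origin (TCP) lies on the centre line of the jaws, within the pads' length; the fingertips stand r.tips_ahead ahead of it and the grasp point (between the pads) lies 11 mm behind it (r.tips_ahead is the distance from the TCP to the fingertips, in m); y points along the fingers, x is the direction in which the jaws open and shut, and the axes are right-handed (so a half turn about y gives the same grasp; the last joint's range is limited). The gripper opens to 93 mm and grips with 3 to 60 N. Pads are 15 mm wide; open, the fingers measure 128 mm over their backs; the gripper's body (75 mm by 188 mm) begins 65 mm behind the grasp point.
Start: joints at [-1.325, 0.599, -0.003, 1.599, 0.002, 0.943, -0.08], TCP at [0.23, 0.688, 0.227] pointing down, gripper open.
Joint ranges: [-2.57, 2.57], [-0.35, 1.97], [-1.29, 1.29], [0.11, 2.56], [-1.05, 4.19], [0.11, 1.86], [-2.63, 2.63]. Speed limits (rad/s): [2.22, 2.22, 3.01, 3.01, 3.14, 3.14, 3.14].

### API

Orientations are given as [roll, pitch, yaw] about the fixed x, y, z axes, in that order (R = Rz(yaw) Ry(pitch) Rx(roll)).
In Python, from plant import r, set_gripper, get_state, viewer, job gives the robot as it stands. Calls block until the motion is done:
- r.move_to(position, orientation): joint-space move of the TCP to a pose.
- r.line_to(position, ori=None, max_speed=0.15, stop_force=None): straight line of the TCP; ori=None keeps the orientation; max_speed is the mean speed in m/s. With stop_force (N) it stops when the force on the tool has changed by that much, and returns True; else False.
- r.set_joints(angles): joint-space move.
- set_gripper(opening): finger opening in m; the grip force is fixed at half the most; returns when the fingers have stopped.
- r.sleep(seconds).
- r.inverse_kinematics(position, orientation): joint angles nearest the present ones, or None.
- get_state(): the state.
- viewer.capture(name): name is "scene" or "top" or "wrist"; returns a dict with "image" (384x512x3 uint8, red, green, blue), "fx", "fy", "cx", "cy" (pixels), "rvec" (rotation vector, rad) and "tvec" (3), from world to camera coordinates, as OpenCV has them. Camera axes: x right, y down, z forward; pixel columns grow to the right and rows downward; lengths in m; the calibration is good to about 2 mm. A picture is of the moment at which its call begins. There is no depth.
A pose or a line that the arm cannot do raises r.PlanningError and nothing moves.
- job.job_done(): hands the job in, once; it reports no verdict.
The state is a dict: "t": time; "q": joint angles; "qvel": joint speeds; "effort": joint torques, N m; "tool_pos": TCP position; "ee_rot": TCP orientation; "force": force on the tool from outside, world axes, zero at the start; "torque": the same for the moment, N m; "finger_gap": finger opening in m.
Only numpy, scipy, OpenCV 4.12 (cv2) and the standard library are available. Lean on these libraries where they do the work, as an engineer would, in place of code of your own. Each camera call takes 0.05 s, during which the arm holds its last target.

### The job

Do the safety test on the dishwasher's isolator box: under the raised clear flap, press the yellow test button in so that the red-tipped lever drops by itself (do not pull it down), let the button come back out, then lift the lever back up until it stays fully up on its own. Afterwards fold the clear flap down over the panel until it is fully closed, without slamming it, and leave the mug, the blue bottle and the screwdriver beside the box where they are.

Things in the scene. Friction and masses are not known exactly. Their poses are not given: they have to be found in the camera images.
- station: Foot of the isolator box, fixed to the table: a stainless plate 180 x 210 x 6 mm. Origin on the table under the middle of the panel; x points to the high side of the panel (roughly the robot's left), y roughly towards the robot, z up. On it sits a white box 180 mm along the slope, 210 mm wide, 60 mm thick, whose face (the panel) slopes 35 degrees.
- panel_centre (a point): Centre of the panel's face, 109 mm above the table. Axes of the panel: x up the slope, y across (roughly to the robot), z out of the face (35 degrees from vertical, leaning to the low side). The panel reaches 90 mm either way along x and 105 mm along y. Two grey cheeks 6 mm thick and 43 mm tall stand on it at y = +100 and -100 mm, from x = -61 to +89 mm.
- button_top (a point): Centre of the top of the yellow test button, 32 mm across, 16 mm proud of the panel, at panel x = -2, y = -45 mm. It is pressed along minus panel z; around it lies a black collar 44 mm across, 6 mm high. This point moves with the button; panel axes.
- test_button (a joint): Travel of the button (m): 0 out, 0.008 fully in. A spring pushes it out, 1 N to start and about 4 N fully in; from about 5 mm it trips the lever. The lever cannot stay up while the button is in.
- lever_tip (a point): Middle of the free end of the trip lever: a black bar 8 mm thick, 18 mm wide, with a red end piece 34 mm wide (panel y), 13 mm thick, 14 mm long. It turns about a line along panel y at panel x = +10, z = -24 mm (inside the box), at panel y = +45 mm; tip 64 mm from that line. Up: tip at panel x = +46, z = +29 mm. Dropped: x = -26, z = +29. Half way: z = +40.
- trip_lever (a joint): Angle of the lever (rad): 0 fully up the slope (on), 1.2 fully dropped down the slope (tripped). It is over-centre: above about 0.4 it falls to 1.2, below that it snaps to 0; less than 1 N at the tip moves it.
- flap (a joint): Angle of the clear flap (rad): 0 closed, parallel to the panel; about 1.9 raised at the start; stop at 2.0. A stiff hinge holds it wherever it is left; 2 to 3 N at its free edge move it.
- flap_hinge (a point): Middle of the flap's hinge line, which runs along panel y at panel x = +82 mm, 47 mm above the panel face. Axes turn with the flap; they are the panel's axes when it is closed.
- flap_edge (a point): Middle of the flap's free edge. The flap is a clear plate with a blue rim, 200 mm wide (panel y), 6 mm thick, reaching 140 mm from the hinge line; closed, it lies 44 to 50 mm above the panel face, this edge at panel x = -58 mm. Raised, it stands nearly upright over the upper panel, in the way of a gripper coming straight down on the button or lever.
- mug: White mug, 80 mm across, 90 mm tall, handle to its +y; origin under its centre. Not to be moved.
- rinse_aid: Blue bottle, 68 mm across, 150 mm tall; origin under its centre. Not to be moved.
- screwdriver: Screwdriver with orange handle lying along its x axis in front of the box. Not to be moved.

How it is judged:
By the outcome, as a careful person would: the job done as asked, in the order asked, and still so for the second after the job is handed in, with the robot touching nothing.
It also fails if it takes over 58 s, if anything falls off the work surface, if the arm or the gripper's body presses on something with over 40 N, if the wrist force passes 120 N, or if a joint passes its speed limit or range.

## Working session

There is one attempt and no reset: what is moved stays moved. The work goes in short steps, each a Python script; the robot and the scene stay as the last script left them, time stands still between calls to the robot, and variables do not carry over. Pictures are saved under pics/ and viewed, and the job is handed in when it is done.

```bash
ls; mkdir -p pics; python3 - <<'E'
from plant import r,get_state,viewer
import cv2
for n in ["scene","top","wrist"]:
    c=viewer.capture(n); cv2.imwrite(f"pics/{n}0.png",c["image"][:,:,::-1])
    print(n,c["fx"],c["cx"],c["cy"],c["rvec"],c["tvec"])
s=get_state();print(s,r.tips_ahead)
E
```

```text
pics
scene 383.09138289697734 251.53191810691274 206.48075813597507 [ 1.33090419  2.20641629 -0.90406677] [ 0.24020459 -0.30608094  1.28219144]
top 487.44571257316596 256.8417433337693 185.71993349225076 [ 1.91850527 -2.29002494  0.24788409] [0.1632295  0.63108807 0.96559419]
wrist 287.41394095492484 255.8123500035011 190.1033914096357 [-2.3606445  -1.69926445 -0.23370204] [-0.72526435 -0.03160979  0.39122598]
{'t': 0.15, 'q': array([-1.3247125 ,  0.59994277, -0.00250975,  1.59995305,  0.00179217,
        0.9428854 , -0.07981654]), 'qvel': array([-0.00021394, -0.00206041, -0.00032123, -0.00131739, -0.00066197,
        0.00185971, -0.00086911]), 'effort': array([ 2.99589083e-03, -7.65584207e+01,  1.49907153e+00, -2.52562809e+01,
       -5.23471367e-02,  1.47763873e-02,  7.59427508e-05]), 'tool_pos': array([0.22988742, 0.68720911, 0.22595532]), 'ee_rot': array([-1.57092290e+00,  1.18003440e-03,  1.24802188e+00]), 'force': array([ 0.17003972, -0.46081639,  0.07802621]), 'torque': array([-0.04984201,  0.04388739,  0.02087719]), 'finger_gap': 0.09285854240191356} 0.008
```

View pics/scene0.png

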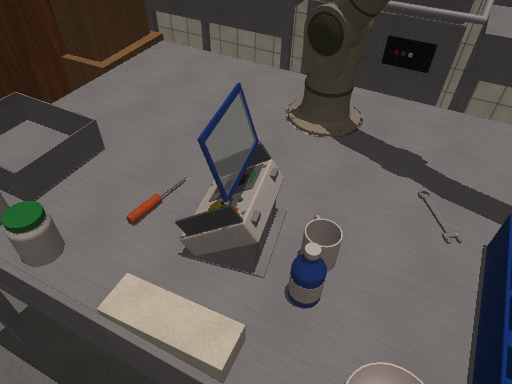

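View pics/top0.png

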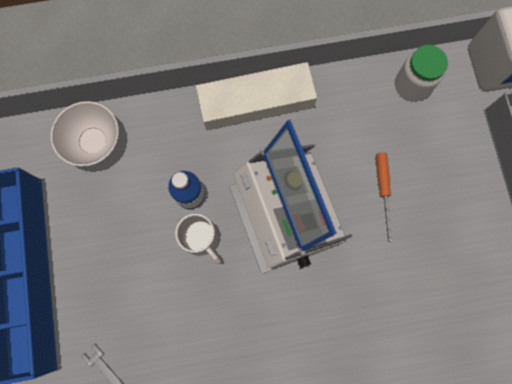

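View pics/wrist0.png

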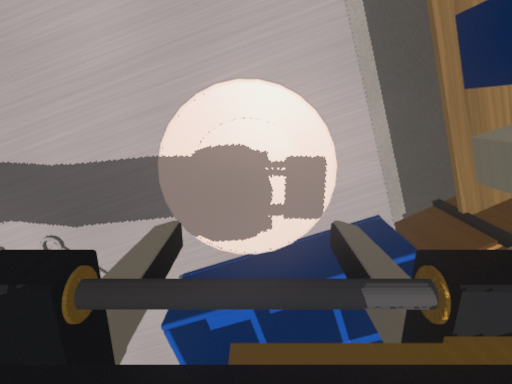

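```bash
python3 - <<'E'
import cv2
t=cv2.imread("pics/top0.png")[110:290,160:410];cv2.imwrite("pics/topc.png",cv2.resize(t,None,fx=3,fy=3,interpolation=2))
t=cv2.imread("pics/scene0.png")[80:310,110:360];cv2.imwrite("pics/scenec.png",cv2.resize(t,None,fx=2.6,fy=2.6,interpolation=2))
E
```

```text
(no output)
```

View pics/topc.png

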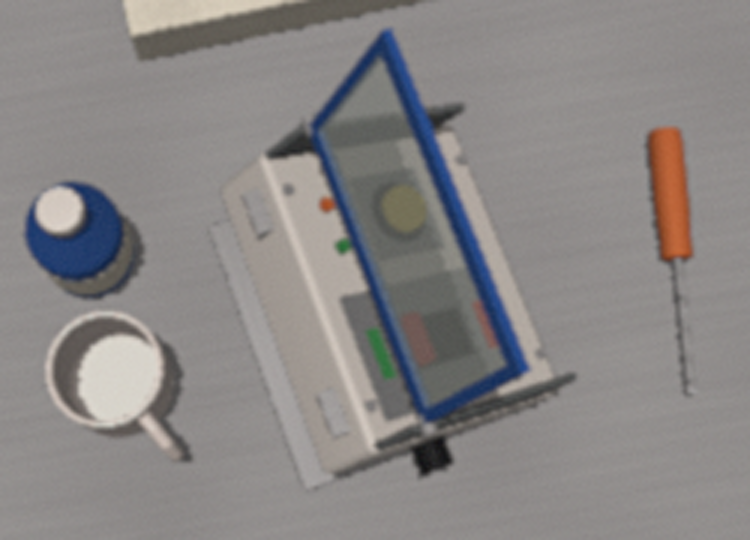

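View pics/scenec.png

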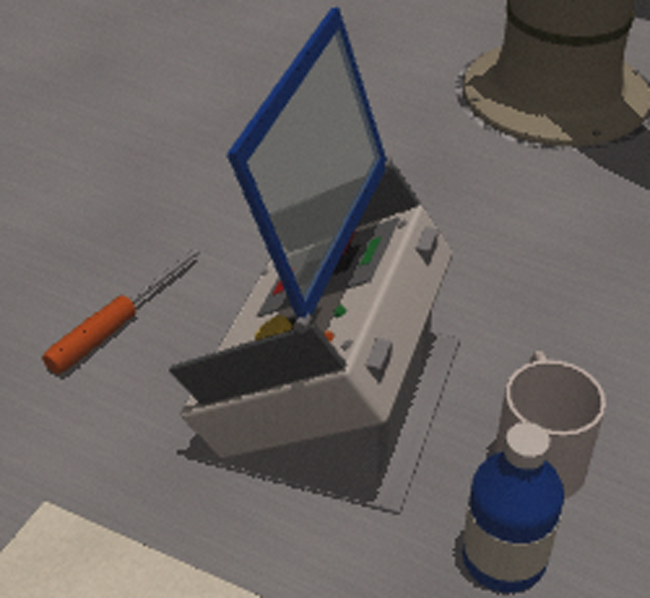

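```bash
cat > h.py <<'E'
import numpy as np, cv2
from scipy.spatial.transform import Rotation as R
c35,s35=np.cos(np.radians(35)),np.sin(np.radians(35))
RP=np.array([[c35,0,-s35],[0,1,0],[s35,0,c35]])
def p2s(p): return RP@np.array(p,float)+[0,0,.109]
def flap_pt(a,u,y,w=0): # u from hinge to edge, w normal (outer +)
    return np.array([.082-u*np.cos(a)+w*np.sin(a),y,.047+u*np.sin(a)+w*np.cos(a)])
class S:
    def __init__(s,x,y,yaw): s.x,s.y,s.yaw=x,y,yaw; s.Rz=R.from_euler('z',yaw).as_matrix(); s.RW=s.Rz@RP
    def w(s,p): return s.Rz@np.array(p,float)+[s.x,s.y,0]
    def pw(s,p): return s.w(p2s(p))
def proj(cam,P):
    K=np.array([[cam["fx"],0,cam["cx"]],[0,cam["fy"],cam["cy"]],[0,0,1]])
    return cv2.projectPoints(np.array(P,float).reshape(-1,3),np.array(cam["rvec"]),np.array(cam["tvec"]),K,None)[0].reshape(-1,2)
E
cat > fit.py <<'E'
from h import *
from scipy.optimize import least_squares
from plant import viewer
import pickle
cams={n:viewer.capture(n) for n in("top","scene")}
pickle.dump(cams,open("cams.pkl","wb"))
tc=lambda x,y:(160+x/3,110+y/3)
sc=lambda x,y:(110+x/2.6,80+y/2.6)
def pts(v):
    s=S(*v[:3]);a=v[3]
    return [("top",s.w([.09,-.105,.006]),tc(210,225)),("top",s.w([.09,.105,.006]),tc(312,488)),
    ("scene",s.w([.09,-.105,.006]),sc(398,513)),("scene",s.w([.09,.105,.006]),sc(460,337)),("scene",s.w([-.09,-.105,.006]),sc(180,452)),
    ("top",s.pw([.09,-.105,0]),tc(268,157)),("top",s.pw([.09,.105,0]),tc(375,450)),
    ("top",s.pw([-.061,-.103,.043]),tc(465,105)),("top",s.pw([-.061,.103,.043]),tc(575,375)),
    ("scene",s.pw([-.061,-.103,.043]),sc(170,370)),("scene",s.pw([.09,.105,0]),sc(450,255)),
    ("top",s.pw(flap_pt(a,.14,-.1)),tc(388,32)),("top",s.pw(flap_pt(a,.14,.1)),tc(524,368)),
    ("scene",s.pw(flap_pt(a,.14,-.1)),sc(233,155)),("scene",s.pw(flap_pt(a,.14,.1)),sc(336,12))]
def res(v): return np.concatenate([proj(cams[c],P)[0]-np.array(u) for c,P,u in pts(v)])
best=None
for yaw in np.arange(-3,3,.5):
    f=least_squares(res,[.6,0,yaw,1.9],loss="soft_l1")
    if best is None or f.cost<best.cost: best=f
print(best.x,best.cost);print(res(best.x).reshape(-1,2).round(1))
np.save("st.npy",best.x)
E
python3 fit.py
```

```text
[ 0.59230651 -0.01326908  1.74628055  1.77088111] 87.8500057039644
[[  5.7  -2.6]
 [  4.1  -1.9]
 [ -7.1  -3.2]
 [ -6.5  -1.8]
 [ -0.3  -0.5]
 [ -9.5  -0.5]
 [ -7.3   3.8]
 [ -6.7   0.5]
 [ -5.5   3.5]
 [  4.7   0.7]
 [ -5.1 -20.7]
 [ -0.9  -0.4]
 [ -0.4   1.8]
 [ -1.    1. ]
 [ -0.7  -0.3]]
```

```bash
python3 - <<'E'
s=open("fit.py").read()
s=s.replace("sc(450,255)","sc(423,207)").replace("[.09,-.105,.006]","[.09+v[4],-.105,.006]").replace("[.09,.105,.006]","[.09+v[4],.105,.006]").replace("[-.09,-.105,.006]","[-.09+v[4],-.105,.006]").replace("yaw,1.9]","yaw,1.9,0]")
s=s.replace('("top",s.pw(flap_pt(a,.14,-.1))','("scene",s.pw([.09,-.105,0]),sc(352,373)),("scene",s.pw([.09,-.105,-.06]),sc(386,420)),("top",s.pw([.09,-.105,-.06]),tc(222,190)),("top",s.pw([.09,.105,-.06]),tc(330,472)),("top",s.pw(flap_pt(a,.14,-.1))')
open("fit.py","w").write(s)
E
python3 fit.py
```

```text
[ 0.59476957 -0.02696908 -4.53229283  1.88153539  0.02701317] 33.983906225756535
[[ 0.1 -0.4]
 [-1.3  0.4]
 [-0.9 -1.8]
 [-1.6 -0.8]
 [ 5.2  1.1]
 [-3.  -2.6]
 [ 0.   1.3]
 [-0.7 -1.8]
 [ 1.1  0.9]
 [-1.4 -0.7]
 [-0.9 -3.6]
 [-2.7 -1.9]
 [ 1.1  1.3]
 [-2.8 -1.5]
 [-2.7  1.8]
 [-1.4 -1.4]
 [ 0.1  1.3]
 [-0.6 -1.6]
 [-0.7 -2.9]]
```

```bash
sed -i 's/,("scene",s.w(\[-.09+v\[4\],-.105,.006\]),sc(180,452))//' fit.py; python3 fit.py; cat > ov.py <<'E'
from h import *
import pickle,sys
cams=pickle.load(open("cams.pkl","rb"))
v=np.load("st.npy");s=S(*v[:3]);a=v[3]
def ring(x,y,z,r): return [s.pw([x+r*np.cos(t),y+r*np.sin(t),z]) for t in np.linspace(0,2*np.pi,40)]
polys=[[s.pw(q) for q in L] for L in [
 [(.09,-.105,0),(.09,.105,0),(-.09,.105,0),(-.09,-.105,0),(.09,-.105,0)],
 [(.09,-.105,0),(.09,-.105,-.06),(.09,.105,-.06),(.09,.105,0)],
 [(-.061,-.103,0),(-.061,-.103,.043),(.089,-.103,.043),(.089,-.103,0)],
 [(-.061,.103,0),(-.061,.103,.043),(.089,.103,.043),(.089,.103,0)],
 [flap_pt(a,0,-.1),flap_pt(a,.14,-.1),flap_pt(a,.14,.1),flap_pt(a,0,.1),flap_pt(a,0,-.1)]]]+[ring(-.002,-.045,.016,.016),ring(-.002,-.045,.006,.022)]
for n,(x0,y0,x1,y1,k) in dict(top=(160,110,410,290,3),scene=(110,80,360,310,2.6)).items():
    im=cv2.resize(cams[n]["image"][y0:y1,x0:x1,::-1],None,fx=k,fy=k,interpolation=2).copy()
    for P in polys:
        u=(proj(cams[n],P)-[x0,y0]+.5)*k
        cv2.polylines(im,[u.astype(np.int32)],False,(0,255,255),1)
    cv2.imwrite(f"pics/ov_{n}{sys.argv[1]}.png",im)
E
python3 ov.py 1
```

```text
[ 0.59495923 -0.02692067  1.75200745  1.88170182  0.02816516] 28.86765179908238
[[-0.4 -0.2]
 [-1.8  0.5]
 [-0.3 -1.6]
 [-1.1 -0.7]
 [-3.  -2.6]
 [ 0.   1.2]
 [-0.8 -1.9]
 [ 1.1  0.7]
 [-1.4 -0.6]
 [-0.9 -3.6]
 [-2.7 -1.8]
 [ 1.2  1.3]
 [-2.9 -1.5]
 [-2.6  1.7]
 [-1.5 -1.5]
 [ 0.1  1.2]
 [-0.6 -1.6]
 [-0.7 -2.8]]
```

View pics/ov_top1.png

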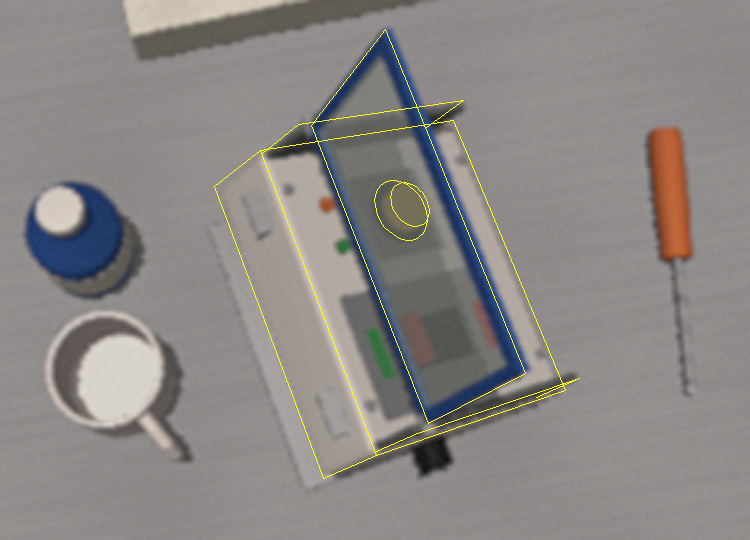

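View pics/ov_scene1.png

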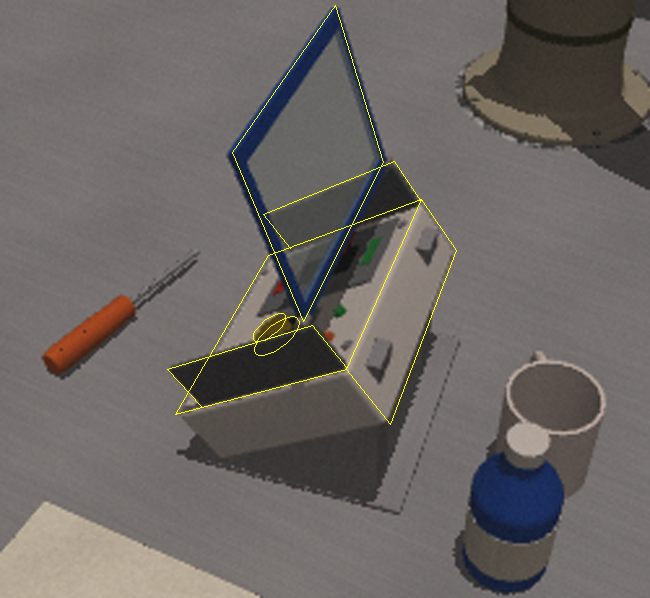

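```bash
cat >> h.py <<'E'
v=np.load("st.npy"); st=S(*v[:3])
def ori(sg=1,tilt=0):
    # tilt (rad) rotates the tool axis about panel y
    B=st.RW@R.from_euler('y',tilt).as_matrix()
    px,py,pz=B.T; X=sg*py; Y=-pz
    return R.from_matrix(np.c_[X,Y,np.cross(X,Y)]).as_euler('xyz')
TA=.008
def tip(p,sg=1,tilt=0): # TCP world for fingertip centre at panel p
    B=st.RW@R.from_euler('y',tilt).as_matrix()
    return st.pw(p)+TA*B[:,2]
E
python3 - <<'E'
from h import *
from plant import r,get_state,viewer
s=get_state();c=viewer.capture("wrist")
C=-cv2.Rodrigues(c["rvec"])[0].T@c["tvec"]
print("cam in tool",R.from_euler('xyz',s["ee_rot"]).as_matrix().T@(C-s["tool_pos"]))
for sg in(1,-1):
    o=ori(sg);print(o)
    for n,p in dict(pre=(-.002,-.045,.06),btn=(-.002,-.045,.006),out=(-.06,-.045,.12),l0=(-.05,.045,.018),l1=(.023,.045,.018),f0=(.16,0,.165),f00=(.15,0,.21),fm=(.09,0,.17),f1=(-.03,0,.05)).items():
        q=r.inverse_kinematics(tip(p),o); print(n,tip(p).round(3),None if q is None else np.round(q,2))
E
```

```text
cam in tool [ 0.00094083 -0.15845811  0.07557004]
[-2.18166156  0.         -2.96038153]
pre [ 0.647 -0.059  0.164] [-0.15  0.85  0.74  1.72 -1.    1.43 -1.93]
btn [ 0.641 -0.028  0.119] [-0.1   0.84  0.55  1.78 -0.98  1.26 -1.96]
out [ 0.661 -0.139  0.179] [-0.11  0.95  0.92  1.6  -1.03  1.62 -1.84]
l0 [ 0.561 -0.09   0.102] [-0.09  0.89  0.74  1.92 -1.02  1.32 -1.69]
l1 [ 0.55  -0.031  0.143] [-0.19  0.79  0.74  1.98 -1.01  1.3  -1.78]
f0 [0.589 0.004 0.342] [-0.44  0.69  1.12  1.76 -0.96  1.69 -2.02]
f00 [ 0.595 -0.029  0.374] [-0.38  0.67  1.12  1.69 -0.92  1.75 -2.04]
fm [ 0.6   -0.055  0.306] [-0.33  0.77  1.12  1.73 -0.97  1.71 -1.91]
f1 [ 0.605 -0.084  0.139] [-0.11  0.86  0.74  1.81 -0.99  1.38 -1.82]
[-0.95993109  0.          0.18121112]
pre [ 0.647 -0.059  0.164] [ 0.34  0.73 -0.11  1.69 -0.55  1.07  0.78]
btn [ 0.641 -0.028  0.119] [ 0.37  0.78 -0.24  1.74 -0.5   0.94  0.73]
out [ 0.661 -0.139  0.179] [ 0.38  0.76 -0.02  1.57 -0.54  1.21  0.84]
l0 [ 0.561 -0.09   0.102] [ 0.47  0.75 -0.19  1.88 -0.52  0.9   0.9 ]
l1 [ 0.55  -0.031  0.143] [ 0.43  0.67 -0.24  1.94 -0.54  0.88  0.81]
f0 [0.589 0.004 0.342] [-0.    0.46  0.3   1.73 -0.69  1.35  0.76]
f00 [ 0.595 -0.029  0.374] [-0.02  0.47  0.41  1.66 -0.69  1.46  0.79]
fm [ 0.6   -0.055  0.306] [ 0.1   0.54  0.28  1.71 -0.67  1.35  0.85]
f1 [ 0.605 -0.084  0.139] [ 0.43  0.73 -0.18  1.77 -0.51  1.    0.81]
```

```bash
python3 - <<'E'
from h import *
from plant import r,get_state,viewer,set_gripper
o=ori(-1)
for n,p,t in [("high",(.0,-.045,.36),0),("pre",(-.03,-.045,.1),0),("l-",(-.1,.045,.08),-.25),("l0",(-.052,.045,.018),-.25),("l1",(.02,.045,.018),-.25),("lout",(-.06,.045,.1),-.25),("lout",(-.06,.045,.3),-.25),("f00",(.17,0,.22),0)]:
    q=r.inverse_kinematics(tip(p,-1,t),ori(-1,t)); print(n,tip(p,-1,t).round(3),None if q is None else np.round(q,2))
set_gripper(0.0)
print(get_state()["t"])
r.line_to([.27,.62,.48],max_speed=.35)
print(get_state()["t"])
r.move_to(tip((.0,-.045,.36)),o)
s=get_state();print(s["t"],s["tool_pos"],s["finger_gap"],s["force"])
r.line_to(tip((-.03,-.045,.10)),max_speed=.3)
r.line_to(tip((-.002,-.045,.035)),max_speed=.15)
s=get_state();print(s["t"],s["tool_pos"],tip((-.002,-.045,.035)),s["force"])
for n in("top","scene"): cv2.imwrite(f"pics/a_{n}.png",cv2.resize(viewer.capture(n)["image"][80:310,110:410,::-1],None,fx=2.5,fy=2.5))
E
```

```text
high [ 0.677 -0.226  0.41 ] [ 0.18  0.71  0.59  1.2  -0.75  1.83  0.92]
pre [ 0.655 -0.104  0.18 ] [ 0.34  0.73 -0.03  1.62 -0.56  1.17  0.82]
l- [ 0.575 -0.167  0.122] [ 0.63  0.87 -0.19  1.66 -0.54  1.24  0.99]
l0 [ 0.561 -0.093  0.099] [ 0.61  0.87 -0.29  1.79 -0.56  1.08  0.96]
l1 [ 0.551 -0.035  0.14 ] [ 0.56  0.79 -0.33  1.87 -0.61  1.04  0.92]
lout [ 0.571 -0.146  0.162] [ 0.65  0.81 -0.26  1.69 -0.52  1.25  0.92]
lout [ 0.592 -0.259  0.326] [ 0.48  0.74  0.24  1.39 -0.67  1.76  1.02]
f00 [ 0.593 -0.019  0.393] [-0.06  0.45  0.44  1.65 -0.7   1.49  0.77]
1.95
2.8583
6.1667 [ 0.67768787 -0.22528268  0.41058454] 0.0004773799154299582 [0.74635333 0.05620121 0.01603429]
7.8167 [ 0.64439727 -0.04568691  0.14369748] [ 0.64396259 -0.04468215  0.14307639] [ 0.79852184 -0.43796574 -0.97025744]
```

View pics/a_top.png

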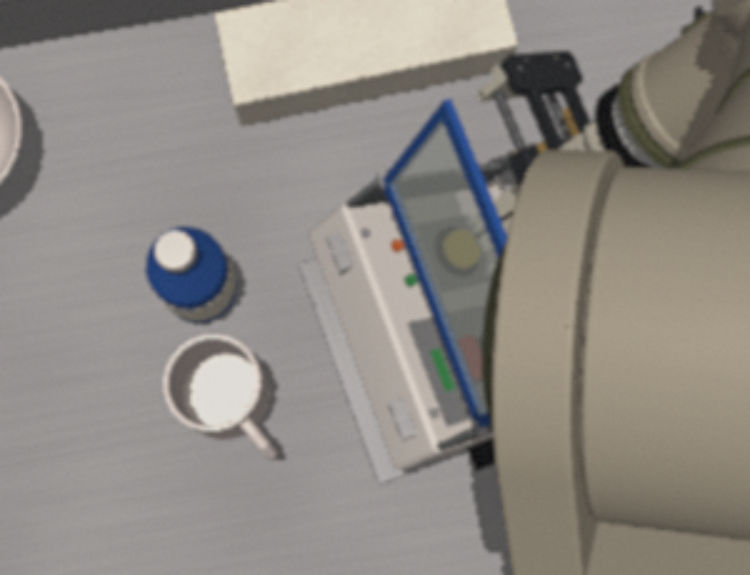

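View pics/a_scene.png

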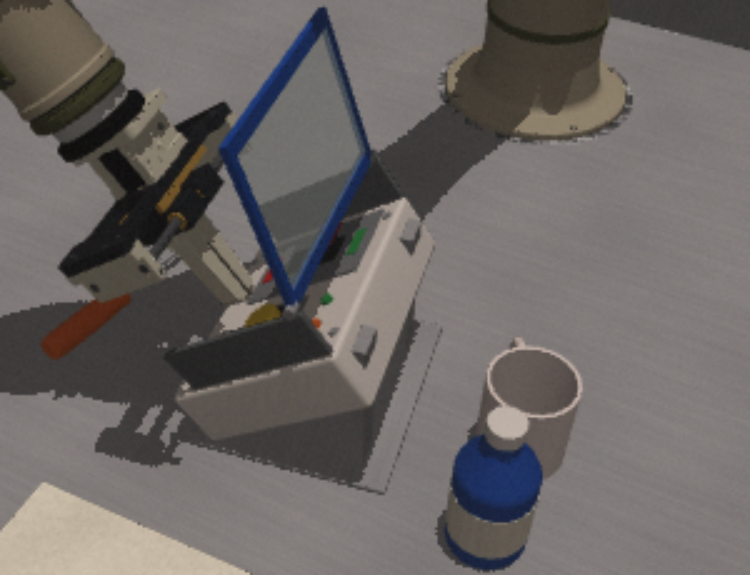

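```bash
python3 - <<'E'
from h import *
from plant import viewer
for n in("top","scene"):
    c=viewer.capture(n); im=cv2.resize(c["image"][80:310,110:410,::-1],None,fx=2.5,fy=2.5)
    P=[st.pw((-.002,-.045,z)) for z in (.016,.035,.07)]+[st.pw((-.002,-.045+d,.035)) for d in(-.0175,.0175)]
    for u in proj(c,P): cv2.circle(im,tuple(int(a) for a in ((u-[110,80]+.5)*2.5)),3,(0,255,0),-1)
    cv2.imwrite(f"pics/b_{n}.png",im)
c=viewer.capture("wrist");cv2.imwrite("pics/b_w.png",c["image"][:,:,::-1])
E
```

```text
(no output)
```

View pics/b_scene.png

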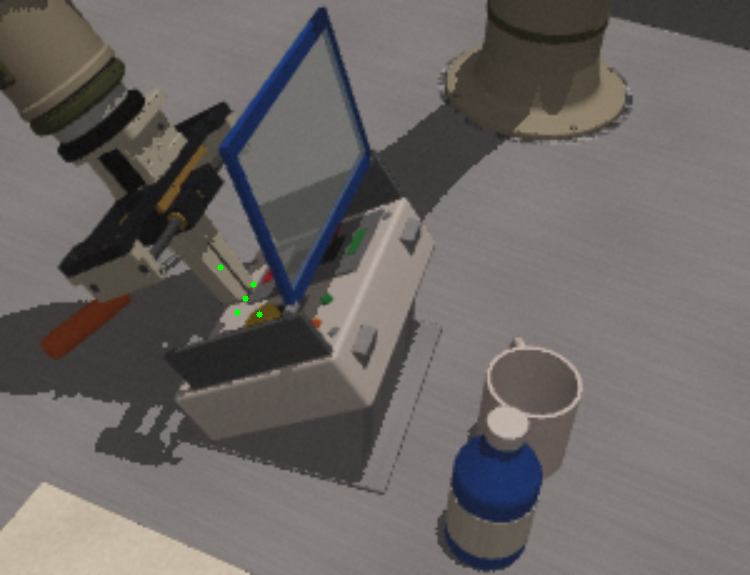

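View pics/b_w.png

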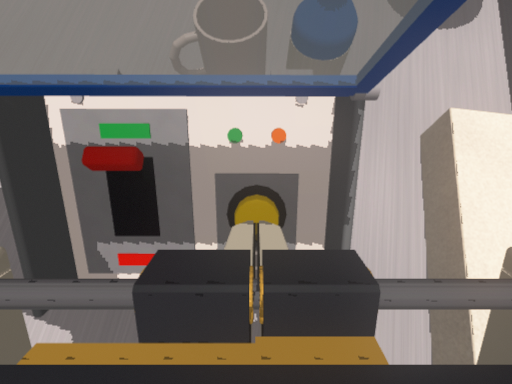

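```bash
python3 - <<'E'
from h import *
from plant import viewer
c=viewer.capture("wrist");im=c["image"][:,:,::-1].copy()
ring=lambda x,y,z,rr:[st.pw([x+rr*np.cos(t),y+rr*np.sin(t),z]) for t in np.linspace(0,6.3,40)]
for P in [ring(-.002,-.045,.016,.016),ring(-.002,-.045,.006,.022),[st.pw(p) for p in[(.09,-.105,0),(.09,.105,0),(-.09,.105,0)]],[st.pw((.046,.045-.017,.029)),st.pw((.046,.045+.017,.029))],
 [st.pw((-.002+a,-.045+b,.035)) for a,b in((-.0075,-.0175),(.0075,-.0175),(.0075,.0175),(-.0075,.0175))]]:
    cv2.polylines(im,[proj(c,P).astype(np.int32)],False,(255,0,255),1)
cv2.imwrite("pics/c_w.png",im)
E
```

```text
(no output)
```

View pics/c_w.png

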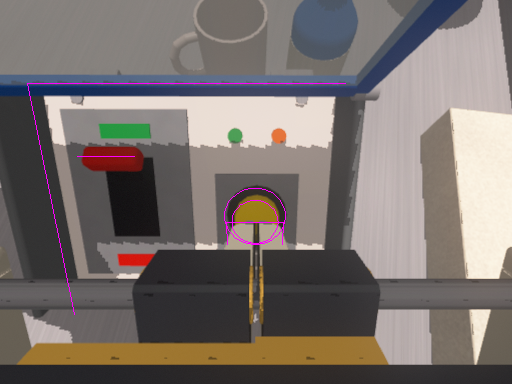

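```bash
python3 - <<'E'
from h import *
from plant import r,get_state,viewer,set_gripper
bx,by=.002,-.045
r.line_to(tip((bx,by,.023)),max_speed=.1)
print(r.line_to(tip((bx,by,.002)),max_speed=.025,stop_force=9))
s=get_state();print(s["t"],st.RW.T@(s["tool_pos"]-TA*st.RW[:,2]-st.pw((0,0,0))),s["force"]@st.RW)
cv2.imwrite("pics/d1.png",viewer.capture("wrist")["image"][:,:,::-1])
r.line_to(tip((bx,by,.04)),max_speed=.06)
r.line_to(tip((-.03,by,.08)),max_speed=.2)
cv2.imwrite("pics/d2.png",viewer.capture("wrist")["image"][:,:,::-1])
s=get_state();print(s["t"],s["force"]@st.RW)
E
python3 -c "
import cv2
cv2.imwrite('pics/d.png',cv2.hconcat([cv2.resize(cv2.imread(f'pics/d{i}.png'),(400,300)) for i in(1,2)]))"
```

```text
True
9.025 [ 0.00175969 -0.04515922  0.00817558] [2.22012293 0.64049414 5.231336  ]
10.225 [ 0.26261174  0.59796989 -0.45128069]
```

View pics/d.png

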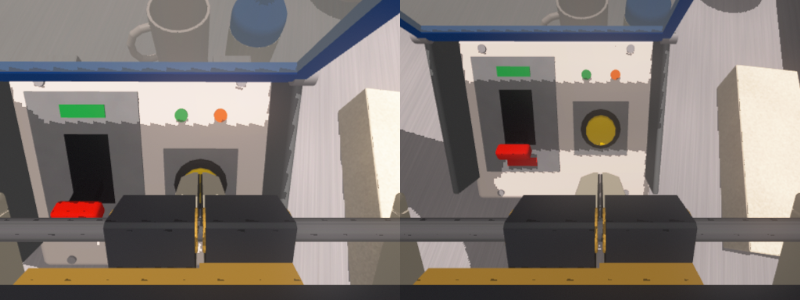

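```bash
python3 - <<'E'
from h import *
from plant import r,get_state,viewer,set_gripper
t=-.25;o=ori(-1,t);y=.042
def loc():
    s=get_state();return s["t"],(st.RW.T@(s["tool_pos"]-TA*(st.RW@R.from_euler('y',t).as_matrix())[:,2]-st.pw((0,0,0)))).round(4),(s["force"]@st.RW).round(2)
r.line_to(tip((-.09,y,.09),-1,t),o,max_speed=.2)
r.line_to(tip((-.056,y,.019),-1,t),max_speed=.15); print(loc())
cv2.imwrite("pics/e1.png",viewer.capture("wrist")["image"][:,:,::-1])
for x,z in ((-.03,.02),(-.005,.022),(.012,.021),(.021,.02)):
    print(r.line_to(tip((x,y,z),-1,t),max_speed=.06,stop_force=7),loc())
cv2.imwrite("pics/e2.png",viewer.capture("wrist")["image"][:,:,::-1])
E
python3 -c "
import cv2
cv2.imwrite('pics/e.png',cv2.hconcat([cv2.resize(cv2.imread(f'pics/e{i}.png'),(400,300)) for i in(1,2)]))"
```

```text
(11.5833, array([-0.056 ,  0.0415,  0.0196]), array([-1.13, -1.06,  0.84]))
False (12.2167, array([-0.0297,  0.0419,  0.0201]), array([ 0.26, -1.48, -0.47]))
False (12.7833, array([-0.0047,  0.0419,  0.0221]), array([0.37, 0.63, 0.52]))
False (13.2167, array([0.0124, 0.0419, 0.021 ]), array([-0.24,  0.26, -0.58]))
False (13.5167, array([0.0215, 0.042 , 0.0199]), array([-0.05,  0.03,  0.27]))
```

View pics/e.png

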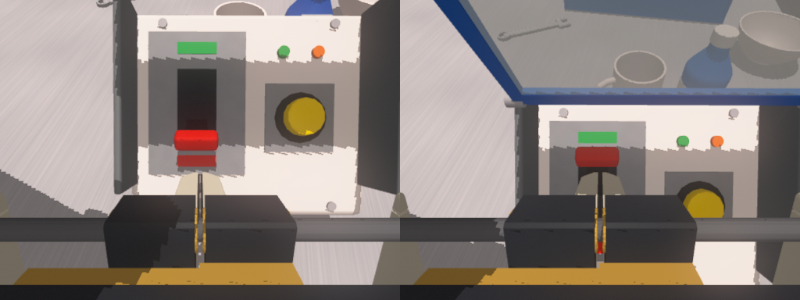

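```bash
python3 - <<'E'
from h import *
from plant import r,get_state,viewer,set_gripper
t=-.25;y=.042
r.line_to(tip((-.02,y,.035),-1,t),max_speed=.12)
r.line_to(tip((-.06,y,.10),-1,t),max_speed=.2)
cv2.imwrite("pics/f1.png",viewer.capture("wrist")["image"][:,:,::-1])
r.line_to(tip((-.04,0,.29),-1,0),ori(-1),max_speed=.25)
r.line_to(tip((.165,0,.26),-1,0),max_speed=.25)
r.line_to(tip((.165,0,.166),-1,0),max_speed=.2)
s=get_state();print(s["t"],s["tool_pos"],tip((.165,0,.166)),s["force"])
for n in("top","scene"):
  c=viewer.capture(n); im=cv2.resize(c["image"][60:310,100:410,::-1],None,fx=2.4,fy=2.4); cv2.imwrite(f"pics/f_{n}.png",im)
E
```

```text
17.1917 [0.58907107 0.00650282 0.34634272] [0.58858701 0.00785817 0.34617257] [ 0.23030357 -0.26076302  0.21225539]
```

View pics/f1.png

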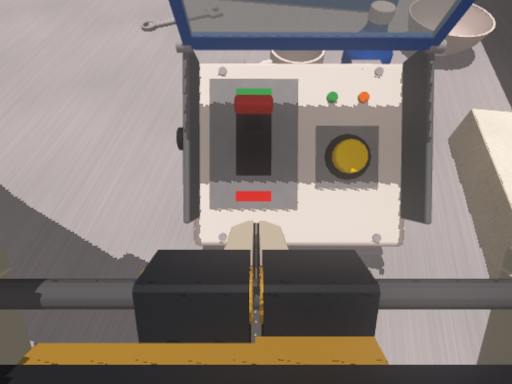

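View pics/f_scene.png

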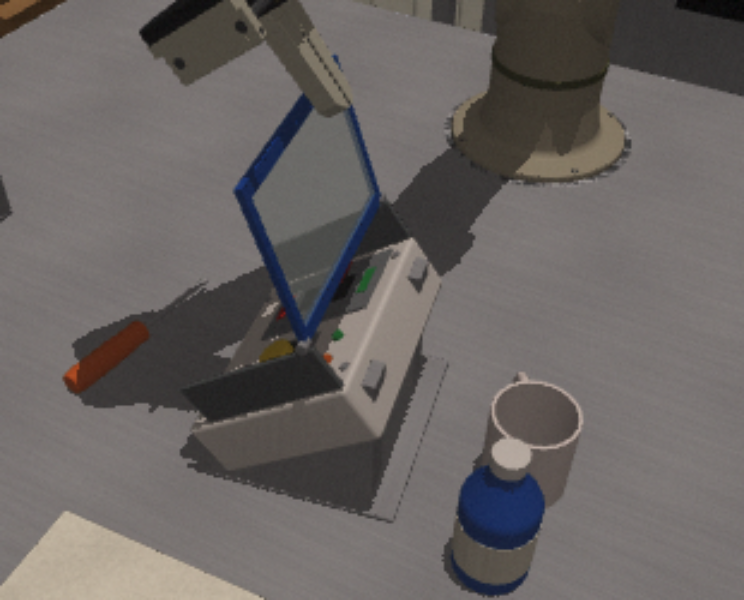

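View pics/f_top.png

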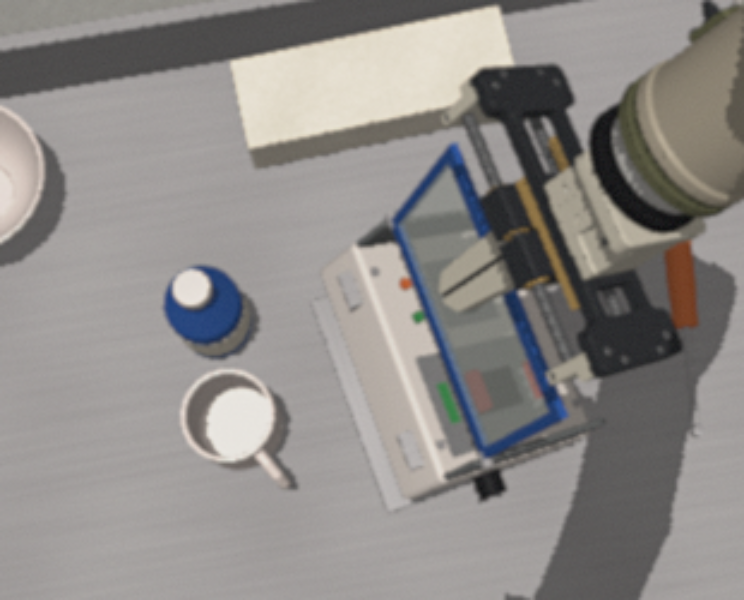

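```bash
python3 - <<'E'
from h import *
from plant import r,get_state,viewer,set_gripper
def P(a):
    p=flap_pt(a,.125,0,.003)+[.0075+.003,0,0]; return tip(p,-1,0)
def loc():
    s=get_state();return round(s["t"],2),(st.RW.T@(s["tool_pos"]-TA*st.RW[:,2]-st.pw((0,0,0)))).round(4),(s["force"]@st.RW).round(1)
for a in np.r_[1.95:0.2:-.17]:
    h=r.line_to(P(a),max_speed=.09,stop_force=12)
    print(round(a,2),h,*loc())
    if h: break
for n in("top","scene"):
  c=viewer.capture(n); im=cv2.resize(c["image"][60:310,100:410,::-1],None,fx=2.4,fy=2.4); cv2.imwrite(f"pics/g_{n}.png",im)
E
```

```text
1.95 False 17.71 [1.407e-01 1.000e-04 1.620e-01] [ 0.3  0.5 -0.1]
1.78 False 18.09 [0.1205 0.     0.169 ] [0.1 0.4 0.8]
1.61 False 18.48 [9.950e-02 1.000e-04 1.718e-01] [ 0.2 -0.9  0.5]
1.44 False 18.86 [0.0783 0.0002 0.1712] [-1.   0.  -0.4]
1.27 False 19.24 [0.0575 0.0002 0.167 ] [ 0.3  0.4 -0.3]
1.1 False 19.62 [0.0378 0.0002 0.1594] [ 0.5 -0.3  0.1]
0.93 False 20.01 [0.0196 0.0002 0.1485] [ 0.4 -0.5 -0. ]
0.76 False 20.39 [0.0035 0.0002 0.1347] [1.1 0.2 0.4]
0.59 False 20.77 [-0.01    0.0002  0.1183] [ 0.1 -0.1 -0.2]
0.42 False 21.16 [-0.0206  0.0002  0.0999] [-0.  -0.1 -0.6]
0.25 False 21.54 [-0.0279  0.0002  0.08  ] [ 0.4 -0.7  0.7]
```

View pics/g_scene.png

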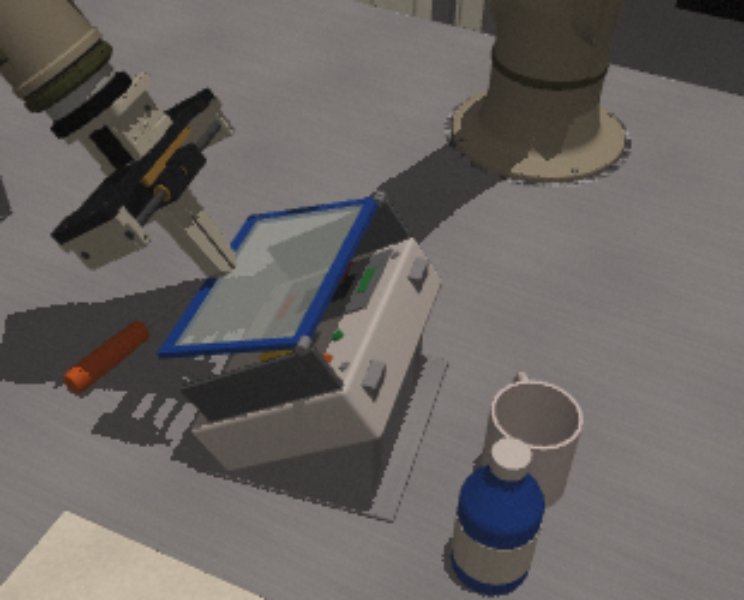

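```bash
python3 - <<'E'
from h import *
from plant import r,get_state,viewer,set_gripper
def loc():
    s=get_state();return round(s["t"],2),(st.RW.T@(s["tool_pos"]-TA*st.RW[:,2]-st.pw((0,0,0)))).round(4),(s["force"]@st.RW).round(1)
print(r.line_to(tip((-.0325,0,.056),-1,0),max_speed=.05,stop_force=10),*loc())
print(r.line_to(tip((-.033,0,.042),-1,0),max_speed=.025,stop_force=10),*loc())
r.sleep(.3);print(*loc())
r.line_to(tip((-.033,0,.065),-1,0),max_speed=.06)
r.line_to(tip((-.033,0,.30),-1,0),max_speed=.25)
print(*loc())
for n in("top","scene","wrist"):
  c=viewer.capture(n); cv2.imwrite(f"pics/h_{n}.png",c["image"][:,:,::-1])
E
cat > ov2.py <<'E'
from h import *
from plant import viewer
for n in("scene","wrist"):
  c=viewer.capture(n);k=1
  if n=="scene":
    x0,y0,k=110,80,2.6; im=cv2.resize(c["image"][80:310,110:360,::-1],None,fx=k,fy=k)
  else: x0=y0=0;im=c["image"][:,:,::-1].copy()
  u=(proj(c,[st.pw(flap_pt(0,a,b,.003)) for a,b in((0,-.1),(.14,-.1),(.14,.1),(0,.1))])-[x0,y0])*k
  cv2.polylines(im,[u.astype(np.int32)],True,(0,255,255),1); cv2.imwrite(f"pics/i_{n}.png",im)
E
python3 ov2.py
```

```text
False 22.3 [-0.0324  0.0002  0.0558] [-0.2  0.4 -0.5]
True 22.68 [-0.033  -0.0001  0.05  ] [2.9 1.6 8.5]
22.98 [-0.033  -0.0001  0.05  ] [3.1 0.5 7.4]
24.49 [-3.270e-02  1.000e-04  2.985e-01] [-0.5  0.5 -0.8]
```

View pics/i_scene.png

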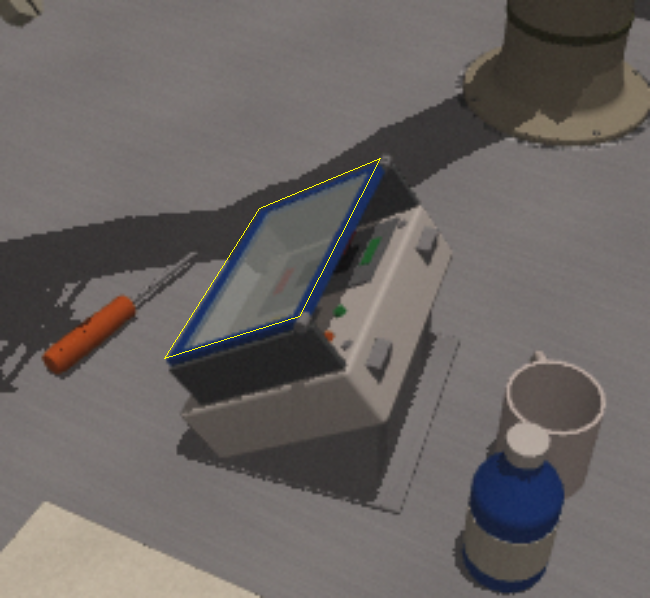

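View pics/i_wrist.png

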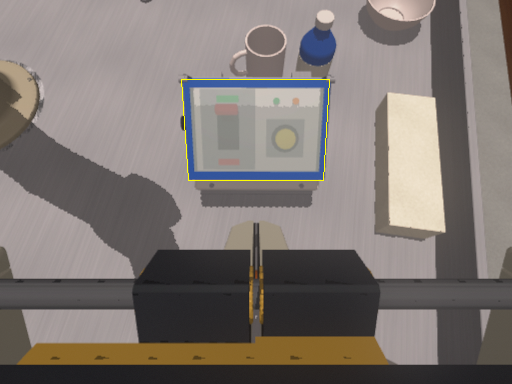

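```bash
python3 - <<'E'
from plant import job,get_state
print(job.job_done(),get_state()["t"])
E
```

```text
the job is handed in; nothing more can be done
the job is handed in; nothing more can be done
```

The safety test is done and the job is handed in; the robot's clock read about 24.6 s at the end, well under the 58 s limit.

- **Button:** I pressed it fully in, to about 8 mm above the panel, stopping on contact force. The lever dropped by itself, and the picture after I backed off shows the button out again.
- **Lever:** I pushed it up from below with closed fingers. After I backed off, the picture shows it up against the green mark, and it is still there through the closed flap.
- **Flap:** I guided it down slowly from behind, then pressed it lightly with about 8 N. It stopped with its outer face 50 mm above the panel, which is the stated closed height, and the closed outline matches it in two camera views.
- **Other objects:** The mug, bottle and screwdriver look unmoved by eye in the last pictures; I did not measure this. The gripper was about 0.3 m out from the panel, touching nothing, at hand-in.

**Disagreements:**
- My first position fit was about 4 mm off at the button and 3 mm off at the lever, which I corrected from the wrist camera before touching anything.
- The foot plate fitted about 28 mm further towards the high side than the description implied, but this did not affect the work.

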